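Strip the slip board from under a packed carton and return it to its tray

ROBOT

A 6-joint arm with a two-finger parallel gripper is mounted at the origin on the work surface; the furniture and walls round the work are solid. World frame = base frame: x ahead of the robot, y to its left, z up, the work surface at z = 0. Lengths are in m, angles in rad, forces in N, time in s.
With the tool pointing down it reaches from about 0.35 to 0.975 m from the base axis. Payload 7.1 kg.
Tool frame: the origin (TCP) lies on the centre line of the jaws, within the pads' length; the fingertips stand 14 mm ahead of it and the grasp point (between the pads) lies 5 mm behind it (robot.finger_overhang is the x of the fingertips in the tool frame, in m); x points along the fingers, y is the direction in which the jaws open and shut, and the axes are right-handed (so a half turn about x gives the same grasp; the last joint's range is limited). The gripper opens to 88 mm and grips with 3 to 60 N. Pads are 20 mm wide; open, the fingers measure 115 mm over their backs; the gripper's body (75 mm by 178 mm) begins 61 mm behind the grasp point.
Start: joints at [1.191, 0.423, 1.63, -0, 1.089, -0.019], TCP at [0.221, 0.585, 0.237] pointing down, gripper open.
Joint ranges: [-3, 3], [-0.9, 2.11], [0.09, 2.58], [-1.31, 4.45], [0.11, 2.69], [-2.54, 2.54]. Speed limits (rad/s): [2.39, 2.39, 3.01, 3.14, 3.14, 3.14].

INTERFACE

Orientations are given as a unit quaternion [x, y, z, w].
In Python, from station import telemetry, cams, robot gives the robot as it stands.
- The arm moves only by the tool arm_command, never from a script. Its arguments are lists of equal length, an entry for each row: "travel": the shift along the tool's x, y, z in units of 40 mm (1.0 is 40 mm), a list of three; "rot": the turn, a rotation vector about the tool's x, y, z in units of 5 degrees (1.0 is 5 degrees), a list of three; "grip": the finger opening in mm, from 0 to 87.8. In form: {"travel": [[x, y, z], ...], "rot": [[ax, ay, az], ...], "grip": [grip, ...]}. A call has 1 to 10 rows; each row is the pose to reach, as a shift and turn from the pose measured when the call began, along the tool's axes at that moment; what a row does not reach only later rows make up. A row lasts 1/12 s, in which the tool goes at most 41.7 mm and 7.16 degrees, less where a joint would pass 70% of its speed; a pose out of reach is approached as far as the arm can. A call with a gripper value outside its range is refused whole. The fingers move at their own pace and stop on an object; "grip_force" is the grip in N (left out, the last holds). Time passes only in rows, so rows that repeat a pose let the fingers close. It gives the time, the measured TCP pose, the force and the opening at its end, in the units of the state.
- telemetry.sense(): the state, without advancing time (a new reading comes with each control period).
- cams.get_image(name): name is "scene" or "top" or "wrist"; returns (picture, depth): 480x640x3 uint8, blue, green, red; 480x640 float32, m along the optical axis (not along the pixel's ray), 0 where there is no reading.
- cams.calibration(name): a dict with "intrinsics" (3x3 intrinsics, pixels), "position" and "rotation" of the camera in the world. Camera axes: x right, y up, looking along -z (the intrinsics and any distortion apply to the point x, -y, -z); pixel columns grow to the right and rows downward; lengths in m; the calibration is good to about 2 mm. A picture is of the moment at which its call begins: read the wrist's pose just before it. calibration takes no time and is no camera call; for the wrist camera it gives the pose at the moment of the call.
- robot.hand_in(): hands the job in, once; it reports no verdict.
Trained networks look in the newest picture that a camera, given by its name, has taken for a name from the list of things; names that differ only in an ending like _2 or _b are one class to them, and where a whole thing is asked for, a point or a joint stands for the part that bears it (a point fixed in the world has none). Each returns a list of dicts, best first, with "conf" (0 to 1); they miss things now and then, are a little off and sometimes report something else, mostly with a low value. They report only what shows in the picture. A call takes as long as a camera call.
- cams.search_frame(camera, target): "box" ([centre column, centre row, width, height] in pixels, round what is visible of it).
- cams.silhouettes(camera, target): "pixels" (480x640 bool, what is visible of it) and "box" ([centre column, centre row, width, height] in pixels, round what is visible of it).
- cams.spot_point(camera, target): "uv" ([column, row] in pixels: a listed point, or the origin of a listed thing).
The state is a dict: "clock": time; "joints": joint angles; "qvel": joint speeds; "joint_torque": joint torques, N m; "ee_pos": TCP position; "ee_rot": TCP orientation; "wrist_force": force on the tool from outside, world axes, zero at the start; "wrist_torque": the same for the moment, N m; "finger_gap": opening from 0.0 (shut) to 1.0 (fully open).
Only numpy, scipy, OpenCV 4.12 (cv2) and the standard library are available. Lean on these libraries where they do the work, as an engineer would, in place of code of your own. Each camera call takes 0.05 s, during which the arm holds its last target.

TASK

The packed, taped carton on the table is standing on a thin plywood slip board. Holding the board by its orange grip, draw it out flat along the table, through the gap under the blue stop, so that the stop keeps the carton back and the carton settles gently onto the table, still upright and where it was. Do not touch the carton with the robot. Then lay the board flat inside the grey tray, either way round, let go of it and leave all the other things where they are.

Things in the scene. Friction and masses are not known exactly. Their poses are not given: they have to be found in the camera images.
- board: Loose plywood slip board, 0.16 kg: plate 110 mm (its x) by 270 mm (y) by 6 mm. Origin at the centre of the plate's underside, z up. Near its +y end stands an orange grip block, 60 mm (x) by 24 mm (y), centred at y = +120 mm, top 52 mm above the underside. At the start it lies flat on the table under the stop bar, its -y half under the carton; it is drawn out to its +y.
- board_grip (a point): Point on the board inside the orange grip block, 120 mm from the board's origin along its +y, 36 mm above the plate's underside (16 mm below the top of the block). The block can be pinched from above across its 24 mm; there is free space on all its sides, and the carton's face is about 125 mm behind it at the start.
- carton: Packed, taped, closed brown cardboard carton, about 0.6 kg, 180 mm (x) by 142 mm (y) by 203 mm high, its solid faces at x = -86 and +85 mm, y = -68 and +66 mm. Origin at the centre of its underside, z up. It stands loose on the board, level, its underside 6 mm above the table, its +y face 3 to 6 mm from the stop bar. It tips easily if the board is lifted or tilted beneath it.
- stop: Blue stop screwed to the table: bar 250 mm long (its x), 18 mm thick (y), 16 to 62 mm above the table, on two feet centred at x = -112 and +112 mm that reach 53 mm to +y; free gap between them 198 mm. Origin on the table under mid-bar, z up. Carton on its -y side, board grip on its +y side. The board, drawn to +y, is wholly past the bar once its origin is 144 mm along the stop's +y.
- tray: Shallow grey plastic tray fixed to the table, 146 mm (its x) by 304 mm (its y) outside, inside 134 by 292 mm, floor 4 mm thick, rim 16 mm above the table. Origin on the table under its centre; z up.
- tray_floor (a point): Centre of the tray's inner floor, 4 mm above the table; same axes as the tray.
- cutter: Bystander: blue box cutter, 18 by 138 by 11 mm, lying on the lid of the green and yellow tool box; origin at the centre of its underside.
- stapler: Bystander: blue stapler, 30 by 135 by 47 mm; origin at the centre of its underside.

How it is judged:
On the way:
1. the board is drawn wholly out past the stop, and the carton stands upright on the table behind it (y of board in the frame of stop above 0.142 m and height (world z) of carton below 0.003 m and angle between carton's own z axis and vertical below 0.03 rad), for 0.2 s.
At the end, for the whole second after the job is handed in: The board lies flat on the tray's floor inside the rim (within 30 mm of the tray's centre, parallel to it within 0.2 rad, tilt under 0.03 rad), at rest; the carton stands upright on the table (tilt under 0.03 rad), at rest, within 25 mm of where it started (z of board in the frame of tray between 0.002 and 0.0065 m and horizontal distance between board and tray_floor below 0.03 m and angle between the y axis of board and the y axis of tray, either way round below 0.2 rad and angle between each of board, carton's own z axis and vertical below 0.03 rad and linear speed of each of board, carton below 0.02 m/s and height (world z) of carton below 0.003 m and distance of carton from where it was at the start of the episode below 0.025 m); the robot touches nothing.
It fails at once if the robot touches the carton (contact force between any of the arm, the fingers and carton above 1 N).
It fails at once if the carton is tipped by more than 0.2 rad or shifted by more than 35 mm (angle between carton's own z axis and vertical above 0.2 rad or distance of carton from where it was at the start of the episode above 0.035 m).
It fails at once if a bystander is moved by more than 30 mm (distance of any of stapler, cutter from where it was at the start of the episode above 0.03 m).
It also fails if it takes over 54 s, if anything falls off the work surface, if the arm or the gripper's body presses on something with over 40 N, if the wrist force passes 120 N, or if a joint passes its speed limit or range.

## Working session

There is one attempt and no reset: what is moved stays moved. The work goes in short steps, Python scripts to look and compute and a tool call to move; the robot and the scene stay as the last step left them, time stands still between calls to the robot, and variables do not carry over. Pictures are saved under pics/ and viewed, and the job is handed in when it is done.

Besides the shell and the picture viewer there is one more tool, called after "Request:" in YAML: its name, and indented under it one key for each argument. arm_command: Moves the arm, as the interface text tells. Its arguments: {"type":"object","properties":{"travel":{"type":"array"},"rot":{"type":"array"},"grip":{"type":"array"},"grip_force":{"type":"number"}},"required":["travel","rot","grip"]}

```bash
mkdir -p pics; ls; python3 - <<'E'
from station import telemetry,cams,robot
import cv2
s=telemetry.sense();print(s)
for n in ["scene","top","wrist"]:
    im,d=cams.get_image(n);cv2.imwrite(f"pics/{n}0.png",im);c=cams.calibration(n);print(n,c)
print(robot.finger_overhang)
E
```

```text
pics
{'clock': 0.0, 'joints': array([ 1.19101988e+00,  4.23836919e-01,  1.63066749e+00,  2.69286651e-06,
        1.08858498e+00, -1.89509907e-02]), 'qvel': array([-6.70991768e-04,  8.55593186e-04,  1.73516451e-03,  1.40043479e-03,
        4.05198266e-04,  7.23729885e-05]), 'joint_torque': array([ 7.16967520e-06, -5.44603944e+01, -2.73665214e+01,  6.42292318e-02,
        2.24117265e-02, -1.17887212e-04]), 'ee_pos': array([0.22040795, 0.58429064, 0.23591297]), 'ee_rot': array([ 0.12636202,  0.69573559, -0.12739907,  0.69552434]), 'wrist_force': array([-0.56196625,  0.97968399, -0.78956108]), 'wrist_torque': array([-0.00881098,  0.0143165 , -0.00399336]), 'finger_gap': 1.0030483258087588}
scene {'intrinsics': array([[576.00338912,   0.        , 316.87950179],
       [  0.        , 576.00338912, 234.95953326],
       [  0.        ,   0.        ,   1.        ]]), 'position': array([1.80938368, 0.62054852, 1.22889322]), 'rotation': array([0.23508094, 0.36938815, 0.75331255, 0.49072349])}
top {'intrinsics': array([[506.42026471,   0.        , 332.58601263],
       [  0.        , 506.42026471, 244.63174513],
       [  0.        ,   0.        ,   1.        ]]), 'position': array([-0.24809697,  0.2542595 ,  1.67137695]), 'rotation': array([-0.12234193,  0.17639596,  0.80490671, -0.55321073])}
wrist {'intrinsics': array([[382.5412652 ,   0.        , 319.61285916],
       [  0.        , 382.5412652 , 237.5599841 ],
       [  0.        ,   0.        ,   1.        ]]), 'position': array([0.15721895, 0.60882979, 0.38440921]), 'rotation': array([-0.10395714, -0.07130745,  0.56449471,  0.81575356])}
0.014
```

View pics/scene0.png

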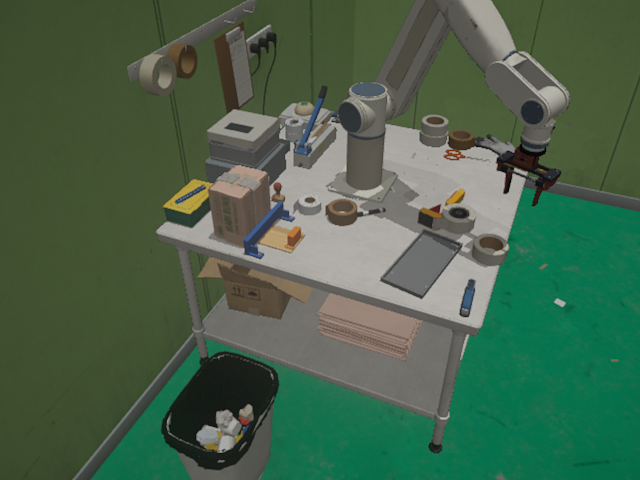

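View pics/top0.png

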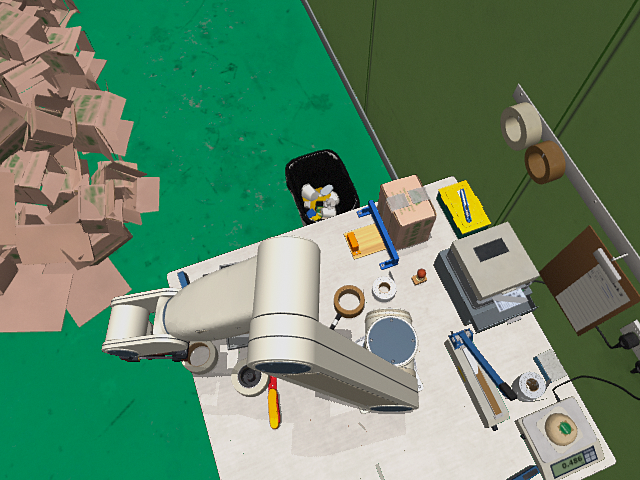

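View pics/wrist0.png

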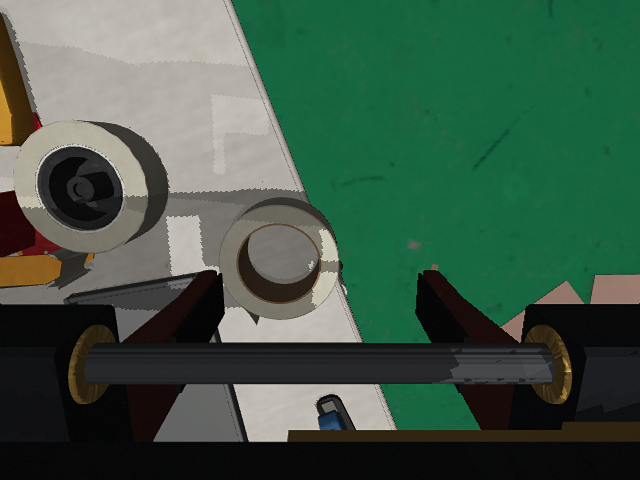

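The scene image shows the carton at (240,205), the stop at (268,230), the orange grip at (294,236), the tray at (422,262) and the stapler at (468,297). The cutter lies on the tool box at (190,192). Next I'll measure them in 3D.

```bash
cat > h.py <<'E'
from station import telemetry,cams,robot
import cv2,numpy as np
from scipy.spatial.transform import Rotation as R
def cloud(name,d,c):
    K=c["intrinsics"];v,u=np.mgrid[0:480,0:640]
    p=np.stack([(u-K[0,2])/K[0,0]*d,-(v-K[1,2])/K[1,1]*d,-d],-1)
    return p@R.from_quat(c["rotation"]).as_matrix().T+c["position"]
def proj(P,c):
    q=(np.atleast_2d(P)-c["position"])@R.from_quat(c["rotation"]).as_matrix()
    K=c["intrinsics"];return np.c_[K[0,2]+K[0,0]*q[:,0]/-q[:,2],K[1,2]-K[1,1]*q[:,1]/-q[:,2]]
def ray(uv,z,c):
    K=c["intrinsics"];d=np.array([(uv[0]-K[0,2])/K[0,0],-(uv[1]-K[1,2])/K[1,1],-1.])
    d=R.from_quat(c["rotation"]).as_matrix()@d;t=(z-c["position"][2])/d[2];return c["position"]+t*d
E
python3 - <<'E'
from h import *
np.set_printoptions(precision=4,suppress=True)
for cam in ["scene","top"]:
    im,d=cams.get_image(cam);c=cams.calibration(cam);P=cloud(cam,d,c);np.savez(f"{cam}.npz",im=im,P=P)
    m=(abs(P[...,2])<.02)&(d>0);print(cam,"table z med",np.median(P[m][:,2]))
    for t in ["board","board_grip","carton","stop","tray","cutter","stapler"]:
        r=cams.silhouettes(cam,t)
        for x in r[:2]:
            if x["conf"]<.3: continue
            q=P[x["pixels"]&(d>0)]
            if len(q)==0: continue
            print(t,round(x["conf"],2),np.round(x["box"],0),len(q),"lo",np.percentile(q,3,axis=0),"hi",np.percentile(q,97,axis=0))
            np.save(f"m_{cam}_{t}.npy",x["pixels"]) if x is r[0] else 0
    for t in ["board_grip","board","carton","stop","tray_floor"]:
        for x in cams.spot_point(cam,t)[:1]:
            z=dict(board_grip=.036,board=0,carton=.006,stop=0,tray_floor=.004)[t]
            print("pt",t,round(x["conf"],2),x["uv"],ray(x["uv"],z,c))
print(telemetry.sense()["clock"])
E
```

```text
scene table z med -7.629966639621788e-05
board 0.81 [282. 241.  50.  29.] 877 lo [ 0.3963 -0.1953 -0.0016] hi [ 0.5033 -0.0704  0.0523]
board 0.4 [238. 206.  65.  78.] 3717 lo [ 0.3779 -0.3434  0.0235] hi [ 0.5446 -0.2091  0.2104]
board_grip 0.78 [280. 240.  46.  27.] 800 lo [ 0.401  -0.193  -0.0009] hi [ 0.5008 -0.07    0.0525]
board_grip 0.69 [466. 299.  19.  36.] 356 lo [0.4487 0.5033 0.0028] hi [0.5625 0.5304 0.0484]
carton 0.62 [239. 206.  65.  79.] 3718 lo [ 0.3763 -0.3437  0.0224] hi [ 0.5446 -0.2093  0.2104]
stop 0.75 [270. 230.  50.  60.] 1000 lo [ 0.3265 -0.2144 -0.002 ] hi [ 0.5698 -0.1532  0.0636]
tray 0.61 [420. 264.  86.  69.] 3036 lo [ 0.2299  0.2629 -0.0026] hi [0.5295 0.4235 0.0164]
cutter 0.48 [189. 195.  30.  20.] 146 lo [ 0.3614 -0.5302  0.0641] hi [ 0.4793 -0.4886  0.0794]
cutter 0.3 [420. 262.  86.  71.] 3022 lo [ 0.23    0.2628 -0.0025] hi [0.5288 0.4236 0.0164]
stapler 0.55 [467. 298.  15.  35.] 344 lo [0.4463 0.5049 0.0029] hi [0.5623 0.5303 0.0484]
pt board_grip 0.95 [291.9, 234.3] [ 0.4529 -0.0884  0.036 ]
pt board 0.63 [264.9, 233.3] [ 0.4443 -0.1985  0.  
[... 656 characters left out ...]
.0352] hi [ 0.5296 -0.2094  0.2136]
stop 0.59 [378. 236.  42.  67.] 663 lo [ 0.3189 -0.206   0.0051] hi [ 0.5569 -0.1526  0.0679]
tray 0.87 [233. 306.  25.  89.] 305 lo [ 0.2309  0.3657 -0.0021] hi [0.5314 0.4401 0.0208]
tray 0.63 [365. 241.  44.  38.] 995 lo [ 0.3926 -0.1905 -0.0023] hi [ 0.4994 -0.0705  0.0535]
cutter 0.44 [467. 207.  13.  34.] 223 lo [ 0.3599 -0.5347  0.0628] hi [ 0.4818 -0.488   0.0833]
pt board_grip 0.58 [352.1, 243.2] [ 0.4386 -0.0803  0.036 ]
pt board 0.93 [384.6, 233.5] [ 0.4473 -0.2137  0.    ]
pt carton 0.62 [399.4, 227.7] [ 0.4471 -0.2723  0.006 ]
pt stop 0.89 [381.9, 234.2] [ 0.4483 -0.2033  0.    ]
pt tray_floor 0.53 [381.5, 236.2] [ 0.4397 -0.1977  0.004 ]
1.45
```

```bash
python3 - <<'E'
from h import *
np.set_printoptions(precision=4,suppress=True)
for cam in ["scene","top"]:
    P=np.load(f"{cam}.npz")["P"]
    def rect(n,q):
        r=cv2.minAreaRect(q[:,:2].astype(np.float32)*1000);print(cam,n,len(q),np.round(r[0],1),np.round(r[1],1),round(r[2],1))
    def sel(x0,x1,y0,y1,z0,z1):
        m=(P[...,0]>x0)&(P[...,0]<x1)&(P[...,1]>y0)&(P[...,1]<y1)&(P[...,2]>z0)&(P[...,2]<z1);return P[m]
    q=sel(.38,.54,-.14,-.05,.048,.056);rect("grip top",q);print(q.mean(0))
    q=sel(.38,.54,-.14,-.04,.012,.045);rect("grip side",q)
    rect("plate",sel(.36,.54,-.18,-.05,.003,.01))
    rect("stop top",sel(.28,.62,-.24,-.12,.057,.068))
    q=sel(.28,.62,-.24,-.12,.057,.068);print("line",cv2.fitLine(q[:,:2].astype(np.float32),cv2.DIST_HUBER,0,.01,.01).ravel())
    rect("carton top",sel(.3,.62,-.4,-.15,.19,.22))
    m=np.load(f"m_{cam}_tray.npy") ;rect("tray",P[m&(P[...,2]>-.01)&(P[...,2]<.03)])
    q=sel(.15,.6,.2,.47,.010,.02);rect("rim",q)
P=np.load("scene.npz")
im=P["im"];cv2.imwrite("pics/crop.png",cv2.resize(im[160:330,160:510],None,fx=2.25,fy=2.25,interpolation=cv2.INTER_CUBIC))
E
```

```text
scene grip top 67 [451.9 -83.5] [27.4 64.7] 82.8
[ 0.4536 -0.0823  0.0515]
scene grip side 118 [458.4 -99.8] [81.6 65.8] 6.2
scene plate 407 [ 448.3 -115.5] [129.2 176.1] 89.8
scene stop top 300 [ 448.  -201.5] [ 50.4 249.1] 82.7
line [ 0.9995 -0.0311  0.4696 -0.2033]
scene carton top 1338 [ 454.3 -278. ] [149.7 181.7] 89.0
scene tray 3036 [366.1 341.1] [160.4 337. ] 79.4
scene rim 569 [366.3 361.3] [216.2 439.3] 85.6
top grip top 76 [446.7 -83.8] [23.8 59.1] 87.1
[ 0.4454 -0.0832  0.052 ]
top grip side 75 [455.  -95.8] [129.4  78.3] 14.2
top plate 602 [ 449.8 -115.5] [179.3 128.8] 0.3
top stop top 319 [ 442.2 -212.5] [ 47.7 247.3] 88.9
line [ 0.9999 -0.0119  0.4397 -0.2012]
top carton top 1934 [ 450.7 -280.4] [144.  178.4] 86.5
top tray 302 [383.7 379.4] [ 76.2 313.3] 78.5
top rim 111 [381.6 406.4] [176.  435.8] 71.7
```

View pics/crop.png

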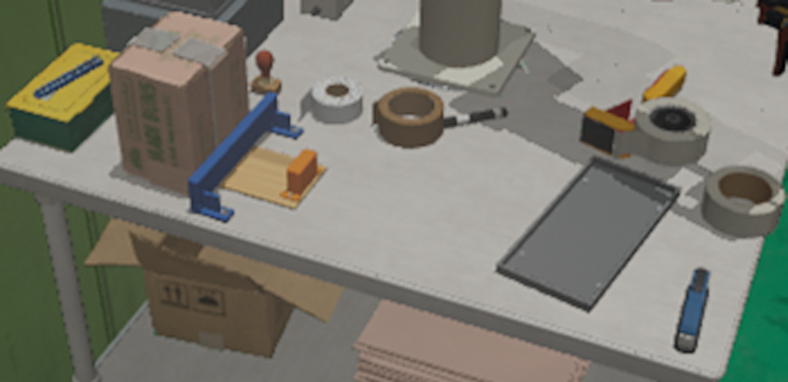

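```bash
python3 - <<'E'
from h import *
np.set_printoptions(precision=4,suppress=True)
s=telemetry.sense();Rm=R.from_quat(s["ee_rot"]).as_matrix();print(Rm,s["ee_pos"])
c=cams.calibration("wrist");Rc=R.from_quat(c["rotation"]).as_matrix()
print("cam in tool",Rm.T@(c["position"]-s["ee_pos"]),"look",Rm.T@-Rc[:,2],"up",Rm.T@Rc[:,1])
# tray corners (crop px -> px)
c=cams.calibration("scene")
C=[ray(np.array(p)/2.25+[160,160],.016,c)[:2] for p in [(595,158),(680,190),(590,306),(498,268)]]
print(np.array(C),np.mean(C,0))
E
```

```text
[[ 0.      0.3531  0.9356]
 [ 0.      0.9356 -0.3531]
 [-1.      0.     -0.    ]] [0.2206 0.5848 0.2367]
cam in tool [-0.1483  0.0004 -0.0678] look [0.9682 0.0003 0.2501] up [ 0.2501 -0.0005 -0.9682]
[[0.2279 0.3086]
 [0.2534 0.4451]
 [0.5449 0.3909]
 [0.5229 0.254 ]] [0.3873 0.3496]
```

Request:
arm_command:
  travel:
    - [-2.9, -6.1, 3.9]
    - [-2.9, -6.1, 3.9]
    - [-2.9, -6.1, 3.9]
    - [-2.9, -6.1, 3.9]
    - [-2.9, -6.1, 3.9]
    - [-2.9, -6.1, 3.9]
    - [-2.9, -6.1, 3.9]
    - [-2.9, -6.1, 3.9]
    - [-2.9, -6.1, 3.9]
    - [-2.9, -6.1, 3.9]
  rot:
    - [0, 0, 0]
    - [0, 0, 0]
    - [0, 0, 0]
    - [0, 0, 0]
    - [0, 0, 0]
    - [0, 0, 0]
    - [0, 0, 0]
    - [0, 0, 0]
    - [0, 0, 0]
    - [0, 0, 0]
  grip: [87, 87, 87, 87, 87, 87, 87, 87, 87, 87]

```text
clock: 2.28
ee_pos: [0.2808, 0.3011, 0.3534]
ee_rot: [0.128, 0.695, -0.127, 0.696]
wrist_force: [-0.1, 0.5, 0.3]
finger_gap: 0.992
```

```bash
cat > look.py <<'E'
from h import *
import sys
np.set_printoptions(precision=4,suppress=True)
n=sys.argv[1];s=telemetry.sense();c=cams.calibration("wrist");im,d=cams.get_image("wrist");P=cloud("wrist",d,c)
np.savez(n+".npz",im=im,P=P,**c);cv2.imwrite(f"pics/{n}.png",im)
print(s["clock"],s["ee_pos"],s["ee_rot"],s["joints"],s["wrist_force"],s["finger_gap"])
E
python3 look.py w1
```

```text
2.2833 [0.2808 0.3011 0.3534] [ 0.1284  0.6951 -0.1269  0.6959] [ 0.7912 -0.0446  1.935   0.0003  1.2489 -0.4167] [-0.0864  0.4958  0.2738] 0.9922999238609667
```

View pics/w1.png

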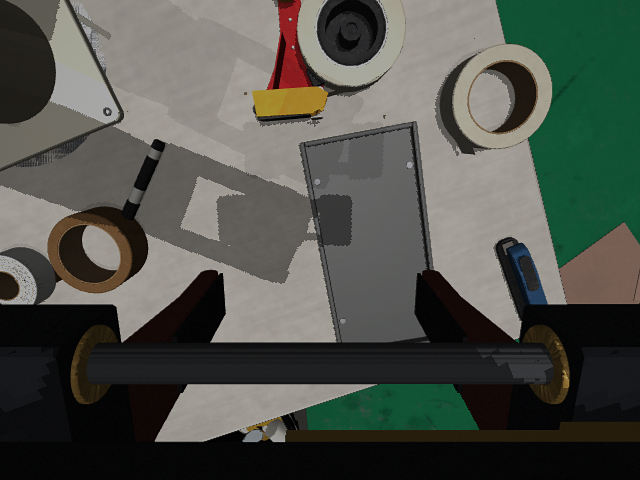

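```bash
python3 - <<'E'
from h import *
np.set_printoptions(precision=4,suppress=True)
D=np.load("w1.npz");im,P=D["im"],D["P"];c={k:D[k] for k in("intrinsics","position","rotation")}
print("table z",np.median(P[200:250,100:250,2]) , "floor z",np.median(P[220:300,360:400,2]))
m=(P[...,2]>.011)&(P[...,2]<.02)&(P[...,0]>.2)&(P[...,0]<.6)&(P[...,1]>.22)&(P[...,1]<.47)
v,u=np.nonzero(m);k=(u>290)&(u<440)&(v>110)&(v<345);print(k.sum())
q=P[v[k],u[k]];print(cv2.minAreaRect(q[:,:2].astype(np.float32)*1000))
for p in [(302,144),(416,123),(430,262),(342,342)]:print(p,ray(p,.016,c))
cv2.imwrite("pics/t1.png",cv2.resize(im[110:350,280:450],None,fx=2.5,fy=2.5,interpolation=cv2.INTER_CUBIC))
E
```

```text
table z 0.0005718177698890159 floor z 0.004327521194205347
2326
((374.67474365234375, 345.0985107421875), (146.37889099121094, 301.2705383300781), 79.52174377441406)
(302, 144) [0.2163 0.3037 0.016 ]
(416, 123) [0.2424 0.4426 0.016 ]
(430, 262) [0.4193 0.4075 0.016 ]
(342, 342) [0.4891 0.2573 0.016 ]
```

View pics/t1.png

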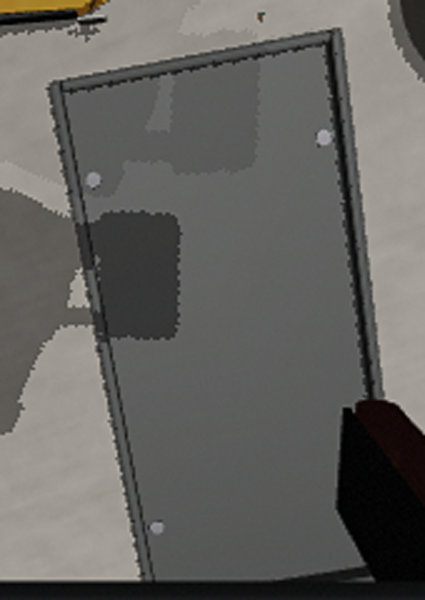

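Request:
arm_command:
  travel:
    - [2.3, -6.4, 9.9]
    - [2.3, -6.4, 9.9]
    - [2.3, -6.4, 9.9]
    - [2.3, -6.4, 9.9]
    - [2.3, -6.4, 9.9]
    - [2.3, -6.4, 9.9]
    - [2.3, -6.4, 9.9]
    - [2.3, -6.4, 9.9]
    - [2.3, -6.4, 9.9]
    - [2.3, -6.4, 9.9]
  rot:
    - [-4, 0, 0]
    - [-4, 0, 0]
    - [-4, 0, 0]
    - [-4, 0, 0]
    - [-4, 0, 0]
    - [-4, 0, 0]
    - [-4, 0, 0]
    - [-4, 0, 0]
    - [-4, 0, 0]
    - [-4, 0, 0]
  grip: [87, 87, 87, 87, 87, 87, 87, 87, 87, 87]

```text
clock: 3.17
ee_pos: [0.5111, -0.0097, 0.2756]
ee_rot: [0.005, 0.707, -0.004, 0.707]
wrist_force: [0.3, 0.3, 0.8]
finger_gap: 0.99
```

```bash
python3 look.py w2
```

```text
3.1667 [ 0.5111 -0.0097  0.2756] [ 0.0046  0.7074 -0.0036  0.7068] [-0.0431  0.2086  1.8407  0.0016  1.0933 -1.603 ] [0.2946 0.2765 0.7833] 0.9902041454718342
```

View pics/w2.png

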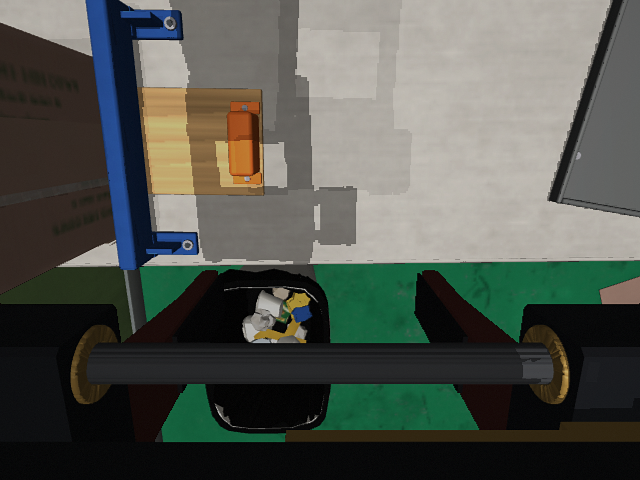

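The wrist view shows the board's free half at columns 142–262, rows 88–195, and the orange grip near (243,140). The blue bar runs from (100,0) to (130,265), and nothing blocks the grip. Next I'll fit the exact poses.

```bash
python3 - <<'E'
from h import *
np.set_printoptions(precision=4,suppress=True)
D=np.load("w2.npz");im,P=D["im"],D["P"]
c={k:D[k] for k in("intrinsics","position","rotation")}
def sel(x0,x1,y0,y1,z0,z1):
    m=(P[...,0]>x0)&(P[...,0]<x1)&(P[...,1]>y0)&(P[...,1]<y1)&(P[...,2]>z0)&(P[...,2]<z1);m[262:]=0;return m
def rect(n,m):
    q=P[m];r=cv2.minAreaRect(q[:,:2].astype(np.float32)*1000);print(n,len(q),np.round(r[0],1),np.round(r[1],1),round(r[2],1),q[:,2].mean())
rect("grip",sel(.38,.53,-.14,-.04,.045,.058))
rect("griplow",sel(.38,.53,-.14,-.04,.02,.058))
rect("plate",sel(.36,.54,-.18,-.05,.004,.01))
rect("stop",sel(.28,.62,-.24,-.16,.057,.068))
# plate side edges at u range: by mask of z>.0035
m=sel(.36,.54,-.175,-.05,.0035,.009);
ed=[]
for u in range(150,225):
    v=np.nonzero(m[:,u])[0]
    if len(v)>50: ed.append((u,v.min(),v.max()))
ed=np.array(ed)
for k in (1,2):
    a=np.polyfit(ed[:,0],ed[:,k],1);p=[ray((u,np.polyval(a,u)+(-.5 if k==1 else .5)),.006,c) for u in(150,225)];e=p[1]-p[0];print("edge",p[0][:2],p[1][:2],np.degrees(np.arctan2(e[1],e[0])))
ed=np.array([(v,np.nonzero(m[v,:])[0].max()) for v in range(92,190)])
a=np.polyfit(ed[:,0],ed[:,1],1);p=[ray((np.polyval(a,v)+.5,v),.006,c) for v in(92,190)];e=p[1]-p[0];print("end edge",p[0][:2],p[1][:2],np.degrees(np.arctan2(e[1],e[0])))
for p in [(90,0),(118,0),(124,268),(145,268)]: print("stop",ray(p,.062,c))
s=cams.spot_point("wrist","board_grip");print([(x["conf"],ray(x["uv"],.036,c)) for x in s[:2]])
E
```

```text
grip 1641 [446.9 -84.1] [24.5 59.4] 88.7 0.051662043305483574
griplow 1876 [446.9 -83.9] [24.6 59.5] 88.1 0.04932569936277463
plate 8847 [ 446.2 -125. ] [112.2 110.1] 88.6 0.006323658360392513
stop 6725 [ 443.1 -203.9] [ 29.7 233.1] 88.7 0.061917881547752164
edge [ 0.3904 -0.1813] [ 0.3914 -0.1046] 89.2210893137749
edge [ 0.4848 -0.1928] [ 0.5071 -0.113 ] 74.39600113077731
end edge [ 0.3961 -0.0673] [ 0.4968 -0.0699] -1.495611196565775
stop [ 0.3281 -0.2003  0.062 ]
stop [ 0.3283 -0.1767  0.062 ]
stop [ 0.5658 -0.2046  0.062 ]
stop [ 0.5661 -0.1837  0.062 ]
[(0.72, array([ 0.4498, -0.0846,  0.036 ]))]
```

```bash
cat > to.py <<'E'
from h import *
import sys
np.set_printoptions(precision=3,suppress=True)
# args: x y z yaw(deg of tool y)  -> travel units & rot units
x,y,z,yaw=map(float,sys.argv[1:5])
s=telemetry.sense();R0=R.from_quat(s["ee_rot"]);a=np.radians(yaw)
ty=np.array([np.cos(a),np.sin(a),0]);tx=np.array([0,0,-1.]);T=R.from_matrix(np.c_[tx,ty,np.cross(tx,ty)])
M=R0.as_matrix()
print("clock",s["clock"],"pos",s["ee_pos"],"yaw",np.degrees(np.arctan2(M[1,1],M[0,1])),"tiltx",M[:2,0],"F",s["wrist_force"],"j",s["joints"],"gap",s["finger_gap"])
print("travel",M.T@(np.array([x,y,z])-s["ee_pos"])/.04,"rot",np.degrees((R0.inv()*T).as_rotvec())/5)
E
python3 to.py .447 -.084 .11 88.6;python3 to.py .447 -.084 .031 88.6
```

```text
clock 3.2667 pos [ 0.513 -0.012  0.275] yaw 89.09860431377163 tiltx [-0.002  0.   ] F [ 0.057 -0.31  -0.23 ] j [-0.046  0.212  1.838  0.     1.093 -1.601] gap 0.99490159930018
travel [ 4.119 -1.835 -1.604] rot [ 0.1   -0.018 -0.004]
clock 3.2667 pos [ 0.513 -0.012  0.275] yaw 89.09860431377163 tiltx [-0.002  0.   ] F [ 0.057 -0.31  -0.23 ] j [-0.046  0.212  1.838  0.     1.093 -1.601] gap 0.99490159930018
travel [ 6.094 -1.836 -1.601] rot [ 0.1   -0.018 -0.004]
```

Request:
arm_command:
  travel:
    - [1, -1.83, -1.6]
    - [2, -1.83, -1.6]
    - [3, -1.83, -1.6]
    - [4, -1.83, -1.6]
    - [4.1, -1.83, -1.6]
    - [4.1, -1.83, -1.6]
    - [4.1, -1.83, -1.6]
    - [4.1, -1.83, -1.6]
  rot:
    - [0.1, 0, 0]
    - [0.1, 0, 0]
    - [0.1, 0, 0]
    - [0.1, 0, 0]
    - [0.1, 0, 0]
    - [0.1, 0, 0]
    - [0.1, 0, 0]
    - [0.1, 0, 0]
  grip: [60, 60, 60, 60, 60, 60, 60, 60]

```text
clock: 3.93
ee_pos: [0.4485, -0.0829, 0.1119]
ee_rot: [0.008, 0.707, -0.008, 0.707]
wrist_force: [-0.7, 0.5, 0.9]
finger_gap: 0.684
```

```bash
python3 to.py .447 -.084 .031 88.6; python3 look.py w3
```

```text
clock 3.9333 pos [ 0.449 -0.083  0.112] yaw 88.6675067339524 tiltx [-0.001  0.   ] F [-0.692  0.469  0.867] j [-0.209  0.387  2.077  0.     0.678 -1.757] gap 0.6837519008070491
travel [ 2.022 -0.028 -0.036] rot [ 0.014 -0.007 -0.004]
3.9333 [ 0.4485 -0.0829  0.1119] [ 0.0084  0.7073 -0.0081  0.7069] [-0.2091  0.387   2.0769  0.0004  0.6783 -1.757 ] [-0.6922  0.4693  0.8666] 0.6837519008070491
```

View pics/w3.png

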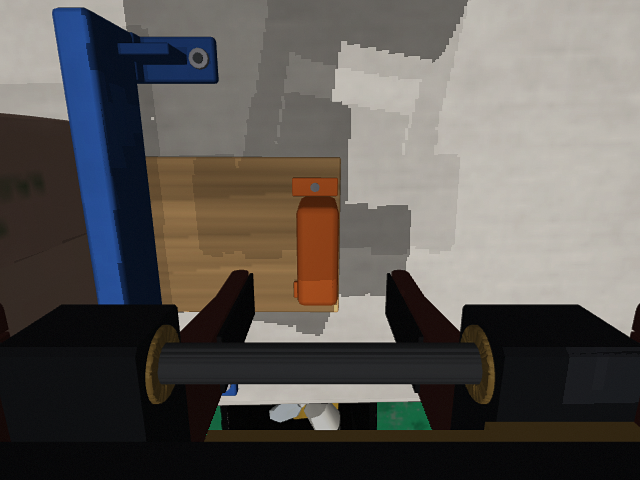

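The grip is centred between the fingers at column 318. I'll go down and close.

Request:
arm_command:
  travel:
    - [0.5, -0.03, -0.04]
    - [1, -0.03, -0.04]
    - [1.5, -0.03, -0.04]
    - [1.8, -0.03, -0.04]
    - [2.0, -0.03, -0.04]
    - [2.0, -0.03, -0.04]
    - [2.0, -0.03, -0.04]
  rot:
    - [0, 0, 0]
    - [0, 0, 0]
    - [0, 0, 0]
    - [0, 0, 0]
    - [0, 0, 0]
    - [0, 0, 0]
    - [0, 0, 0]
  grip: [60, 60, 60, 60, 60, 60, 60]

```text
clock: 4.57
ee_pos: [0.4491, -0.0843, 0.034]
ee_rot: [0.008, 0.706, -0.008, 0.708]
wrist_force: [-0.4, -0.3, 0.9]
finger_gap: 0.68
```

Request:
arm_command:
  travel:
    - [0, 0, 0]
    - [0, 0, 0]
    - [0, 0, 0]
    - [0, 0, 0]
    - [0, 0, 0]
    - [0, 0, 0]
    - [0, 0, 0]
    - [0, 0, 0]
    - [0, 0, 0]
    - [0, 0, 0]
  rot:
    - [0, 0, 0]
    - [0, 0, 0]
    - [0, 0, 0]
    - [0, 0, 0]
    - [0, 0, 0]
    - [0, 0, 0]
    - [0, 0, 0]
    - [0, 0, 0]
    - [0, 0, 0]
    - [0, 0, 0]
  grip: [35, 30, 28, 26, 24, 22, 20, 18, 15, 15]
  grip_force: 45

```text
clock: 5.4
ee_pos: [0.4491, -0.0843, 0.0341]
ee_rot: [0.008, 0.706, -0.008, 0.709]
wrist_force: [-1.4, -0.3, 5.0]
finger_gap: 0.271
```

```bash
python3 to.py .451 .09 .031 88.6; python3 - <<'E'
from h import *
im,d=cams.get_image("scene");cv2.imwrite("pics/s1.png",cv2.resize(im[150:300,170:370],None,fx=3,fy=3))
E
```

```text
clock 5.4 pos [ 0.449 -0.084  0.034] yaw 88.68930241423055 tiltx [ 0.004 -0.001] F [-1.443 -0.27   4.974] j [-0.212  0.548  2.098  0.001  0.491 -1.76 ] gap 0.2709552928432264
travel [ 0.075  4.358 -0.053] rot [0.018 0.048 0.006]
```

View pics/s1.png

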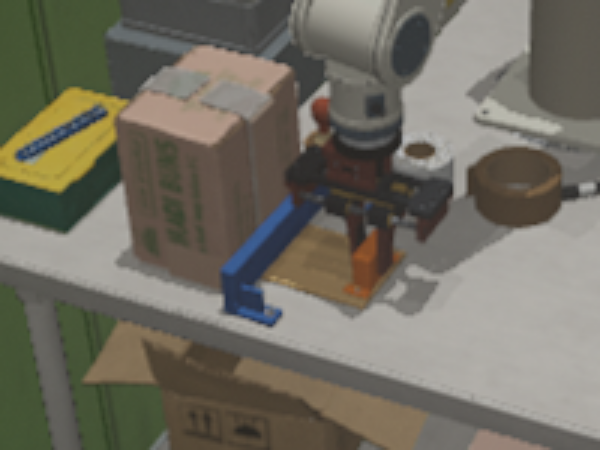

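Request:
arm_command:
  travel:
    - [0, 0.05, 0]
    - [0, 0.1, 0]
    - [0, 0.15, 0]
    - [0, 0.2, 0]
    - [0, 0.25, 0]
    - [0, 0.32, 0]
    - [0, 0.4, 0]
    - [0, 0.48, 0]
    - [0, 0.56, 0]
    - [0, 0.64, 0]
  rot:
    - [0, 0, 0]
    - [0, 0, 0]
    - [0, 0, 0]
    - [0, 0, 0]
    - [0, 0, 0]
    - [0, 0, 0]
    - [0, 0, 0]
    - [0, 0, 0]
    - [0, 0, 0]
    - [0, 0, 0]
  grip: [15, 15, 15, 15, 15, 15, 15, 15, 15, 15]

```text
clock: 6.28
ee_pos: [0.4502, -0.0596, 0.0341]
ee_rot: [0.007, 0.705, -0.008, 0.709]
wrist_force: [-0.1, -11.5, 1.5]
finger_gap: 0.27
```

```bash
python3 to.py .4527 .086 .034 88.6; python3 - <<'E'
from h import *
im,d=cams.get_image("scene");cv2.imwrite("pics/s2.png",cv2.resize(im[150:300,170:370],None,fx=3,fy=3))
E
```

```text
clock 6.2833 pos [ 0.45  -0.06   0.034] yaw 88.72864195915848 tiltx [ 0.005 -0.002] F [ -0.101 -11.48    1.517] j [-0.157  0.545  2.105 -0.002  0.486 -1.704] gap 0.27002058165276516
travel [-0.004  3.642 -0.018] rot [0.026 0.059 0.02 ]
```

View pics/s2.png

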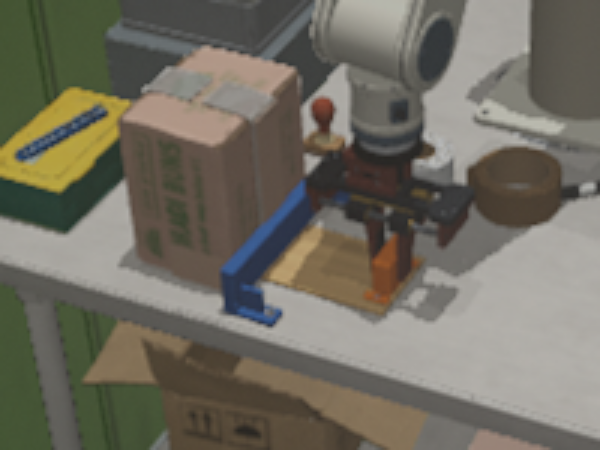

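The carton is held against the stop and is upright. I'll continue the draw.

Request:
arm_command:
  travel:
    - [0, 0.1, 0]
    - [0, 0.2, 0]
    - [0, 0.3, 0]
    - [0, 0.4, 0]
    - [0, 0.5, 0]
    - [0, 0.6, 0]
    - [0, 0.7, 0]
    - [0, 0.8, 0]
    - [0, 0.9, 0]
    - [0, 1.0, 0]
  rot:
    - [0, 0, 0]
    - [0, 0, 0]
    - [0, 0, 0]
    - [0, 0, 0]
    - [0, 0, 0]
    - [0, 0, 0]
    - [0, 0, 0]
    - [0, 0, 0]
    - [0, 0, 0]
    - [0, 0, 0]
  grip: [15, 15, 15, 15, 15, 15, 15, 15, 15, 15]

```text
clock: 7.17
ee_pos: [0.4515, -0.0207, 0.0341]
ee_rot: [0.006, 0.705, -0.009, 0.709]
wrist_force: [0.0, -18.9, 2.6]
finger_gap: 0.269
```

```bash
python3 to.py .4527 .086 .034 88.6; python3 - <<'E'
from h import *
im,d=cams.get_image("scene");cv2.imwrite("pics/s3.png",cv2.resize(im[150:300,170:370],None,fx=3,fy=3))
E
```

```text
clock 7.1667 pos [ 0.451 -0.021  0.034] yaw 88.78063313296306 tiltx [ 0.006 -0.003] F [  0.048 -18.916   2.622] j [-0.07   0.543  2.11  -0.007  0.482 -1.614] gap 0.2685150389767345
travel [-0.007  2.667 -0.026] rot [0.036 0.066 0.038]
```

View pics/s3.png

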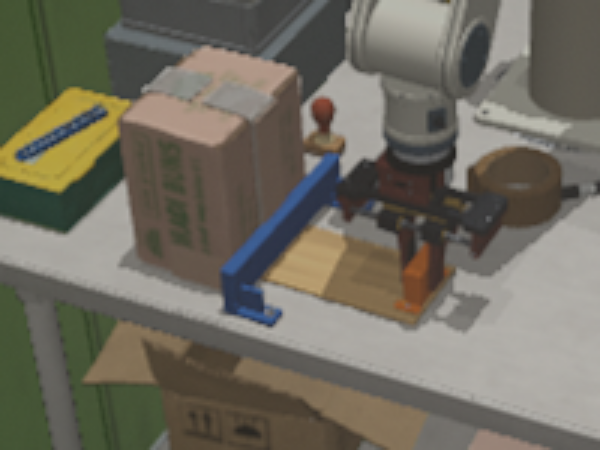

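Request:
arm_command:
  travel:
    - [0, 0, 0]
    - [0, 0, 0]
    - [0, 0, 0]
  rot:
    - [0, 0.06, 0.05]
    - [0, 0.06, 0.08]
    - [0, 0.06, 0.08]
  grip: [15, 15, 15]

```text
clock: 7.47
ee_pos: [0.4517, -0.0202, 0.0342]
ee_rot: [0.009, 0.707, -0.006, 0.708]
wrist_force: [-0.3, 1.5, 4.1]
finger_gap: 0.272
```

```bash
python3 to.py .4527 .086 .034 88.6; python3 - <<'E'
from h import *
np.set_printoptions(precision=4,suppress=True)
print(telemetry.sense()["wrist_torque"])
im,d=cams.get_image("top");c=cams.calibration("top");P=cloud("top",d,c);P0=np.load("top.npz")["P"]
for Q in(P0,P):
    m=(Q[...,0]>.3)&(Q[...,0]<.62)&(Q[...,1]>-.4)&(Q[...,1]<-.15)&(Q[...,2]>.19)&(Q[...,2]<.22);q=Q[m]
    A=np.c_[q[:,:2]-q[:,:2].mean(0),np.ones(len(q))];k=np.linalg.lstsq(A,q[:,2],rcond=None)[0]
    print(len(q),q.mean(0),k,cv2.minAreaRect(q[:,:2].astype(np.float32)*1000))
E
```

```text
clock 7.4667 pos [ 0.452 -0.02   0.034] yaw 88.7940512962322 tiltx [0.001 0.004] F [-0.254  1.545  4.088] j [-0.074  0.545  2.107  0.008  0.489 -1.631] gap 0.27168468864760703
travel [ 0.014  2.655 -0.032] rot [ 0.039  0.014 -0.044]
[-0.9694 -0.226  -0.0832]
1934 [ 0.4456 -0.2765  0.2064] [ 0.0157 -0.0115  0.2064] ((450.6735534667969, -280.3558654785156), (144.0375213623047, 178.42897033691406), 86.52462768554688)
1916 [ 0.4459 -0.2785  0.2063] [0.0178 0.0209 0.2063] ((449.79736328125, -282.03472900390625), (143.53176879882812, 176.72743225097656), 87.55744171142578)
```

Request:
arm_command:
  travel:
    - [0, 0.06, 0]
    - [0, 0.13, 0]
    - [0, 0.2, 0]
    - [0, 0.28, 0]
    - [0, 0.36, 0]
    - [0, 0.44, 0]
    - [0, 0.52, 0]
    - [0, 0.6, 0]
    - [0, 0.68, 0]
    - [0, 0.76, 0]
  rot:
    - [0, 0, 0]
    - [0, 0, 0]
    - [0, 0, 0]
    - [0, 0, 0]
    - [0, 0, 0]
    - [0, 0, 0]
    - [0, 0, 0]
    - [0, 0, 0]
    - [0, 0, 0]
    - [0, 0, 0]
  grip: [15, 15, 15, 15, 15, 15, 15, 15, 15, 15]

```text
clock: 8.35
ee_pos: [0.4524, 0.0105, 0.0343]
ee_rot: [0.009, 0.707, -0.006, 0.708]
wrist_force: [0.8, -4.2, 2.4]
finger_gap: 0.273
```

```bash
python3 to.py .4527 .086 .034 88.6
```

```text
clock 8.35 pos [0.452 0.011 0.034] yaw 88.80285941819626 tiltx [0.001 0.004] F [ 0.758 -4.154  2.356] j [-0.005  0.544  2.106  0.008  0.49  -1.562] gap 0.27340897921303664
travel [ 0.014  1.886 -0.031] rot [ 0.041  0.014 -0.042]
```

Force is down to 4 N, so I'll continue.

Request:
arm_command:
  travel:
    - [0, 0.08, 0]
    - [0, 0.16, 0]
    - [0, 0.24, 0]
    - [0, 0.32, 0]
    - [0, 0.4, 0]
    - [0, 0.48, 0]
    - [0, 0.56, 0]
    - [0, 0.64, 0]
    - [0, 0.72, 0]
    - [0, 0.8, 0]
  rot:
    - [0, 0, 0]
    - [0, 0, 0]
    - [0, 0, 0]
    - [0, 0, 0]
    - [0, 0, 0]
    - [0, 0, 0]
    - [0, 0, 0]
    - [0, 0, 0]
    - [0, 0, 0]
    - [0, 0, 0]
  grip: [15, 15, 15, 15, 15, 15, 15, 15, 15, 15]

```text
clock: 9.18
ee_pos: [0.4529, 0.0429, 0.0344]
ee_rot: [0.009, 0.707, -0.006, 0.707]
wrist_force: [0.7, -4.4, 3.0]
finger_gap: 0.271
```

```bash
python3 to.py .4527 .086 .034 88.6;cat > carton.py <<'E'
from h import *
np.set_printoptions(precision=4,suppress=True)
for cam in("top","scene"):
    im,d=cams.get_image(cam);c=cams.calibration(cam);P=cloud(cam,d,c);P0=np.load(cam+".npz")["P"]
    for Q in(P0,P):
        m=(Q[...,0]>.3)&(Q[...,0]<.62)&(Q[...,1]>-.4)&(Q[...,1]<-.15)&(Q[...,2]>.19)&(Q[...,2]<.22);q=Q[m]
        A=np.c_[q[:,:2]-q[:,:2].mean(0),np.ones(len(q))];k=np.linalg.lstsq(A,q[:,2],rcond=None)[0]
        print(cam,len(q),q.mean(0),k,cv2.minAreaRect(q[:,:2].astype(np.float32)*1000))
    cv2.imwrite(f"pics/c_{cam}.png",cv2.resize(im[150:320,170:420] if cam=="scene" else im[160:320,280:520],None,fx=3,fy=3))
E
python3 carton.py
```

```text
clock 9.1833 pos [0.453 0.043 0.034] yaw 88.798501747737 tiltx [0.001 0.004] F [ 0.712 -4.426  2.954] j [ 0.066  0.546  2.101  0.008  0.493 -1.491] gap 0.2707557190891485
travel [ 0.013  1.078 -0.028] rot [ 0.04   0.011 -0.042]
top 1934 [ 0.4456 -0.2765  0.2064] [ 0.0157 -0.0115  0.2064] ((450.6735534667969, -280.3558654785156), (144.0375213623047, 178.42897033691406), 86.52462768554688)
top 1879 [ 0.4468 -0.28    0.2036] [0.0122 0.0323 0.2036] ((450.2264404296875, -283.4448547363281), (143.1352996826172, 176.26126098632812), 87.84727478027344)
scene 1338 [ 0.4656 -0.2725  0.2046] [-0.0152 -0.0226  0.2046] ((454.30242919921875, -277.968994140625), (149.7280731201172, 181.68023681640625), 88.9870376586914)
scene 1277 [ 0.4652 -0.2754  0.2019] [-0.0118  0.0142  0.2019] ((456.65045166015625, -282.6778564453125), (145.8905792236328, 183.94174194335938), 88.72382354736328)
```

Request:
arm_command:
  travel:
    - [0, 0.06, 0]
    - [0, 0.12, 0]
    - [0, 0.18, 0]
    - [0, 0.26, 0]
    - [0, 0.36, 0]
    - [0, 0.48, 0]
    - [0, 0.6, 0]
    - [0, 0.72, 0]
    - [0, 0.84, 0]
    - [0, 0.96, 0]
  rot:
    - [0, 0, 0]
    - [0, 0, 0]
    - [0, 0, 0]
    - [0, 0, 0]
    - [0, 0, 0]
    - [0, 0, 0]
    - [0, 0, 0]
    - [0, 0, 0]
    - [0, 0, 0]
    - [0, 0, 0]
  grip: [15, 15, 15, 15, 15, 15, 15, 15, 15, 15]

```text
clock: 10.12
ee_pos: [0.4536, 0.0822, 0.0345]
ee_rot: [0.009, 0.707, -0.006, 0.707]
wrist_force: [-0.6, -2.4, 1.9]
finger_gap: 0.269
```

Request:
arm_command:
  travel:
    - [0, 0.1, 0]
    - [0, 0.2, 0]
    - [0, 0.3, 0]
    - [0, 0.4, 0]
    - [0, 0.45, 0]
    - [0, 0.45, 0]
    - [0, 0.45, 0]
  rot:
    - [0, 0, 0]
    - [0, 0, 0]
    - [0, 0, 0]
    - [0, 0, 0]
    - [0, 0, 0]
    - [0, 0, 0]
    - [0, 0, 0]
  grip: [15, 15, 15, 15, 15, 15, 15]

```text
clock: 10.7
ee_pos: [0.454, 0.1007, 0.0346]
ee_rot: [0.009, 0.707, -0.006, 0.707]
wrist_force: [-0.2, 2.5, 3.5]
finger_gap: 0.272
```

```bash
python3 to.py .4527 .1 .034 88.6;python3 carton.py
```

```text
clock 10.7 pos [0.454 0.101 0.035] yaw 88.81140897075215 tiltx [0.001 0.005] F [-0.24   2.466  3.545] j [ 0.19   0.553  2.08   0.009  0.507 -1.368] gap 0.27225309218143023
travel [ 0.016 -0.017 -0.032] rot [ 0.042  0.01  -0.052]
top 1934 [ 0.4456 -0.2765  0.2064] [ 0.0157 -0.0115  0.2064] ((450.6735534667969, -280.3558654785156), (144.0375213623047, 178.42897033691406), 86.52462768554688)
top 1845 [ 0.4481 -0.2734  0.2007] [ 0.0083 -0.0052  0.2007] ((450.8625183105469, -275.55084228515625), (142.92999267578125, 174.92059326171875), 88.76486206054688)
scene 1338 [ 0.4656 -0.2725  0.2046] [-0.0152 -0.0226  0.2046] ((454.30242919921875, -277.968994140625), (149.7280731201172, 181.68023681640625), 88.9870376586914)
scene 1244 [ 0.4633 -0.2698  0.1994] [-0.0037 -0.0129  0.1994] ((455.958740234375, -274.0142822265625), (146.88780212402344, 182.5432586669922), 86.89183807373047)
```

View pics/c_scene.png

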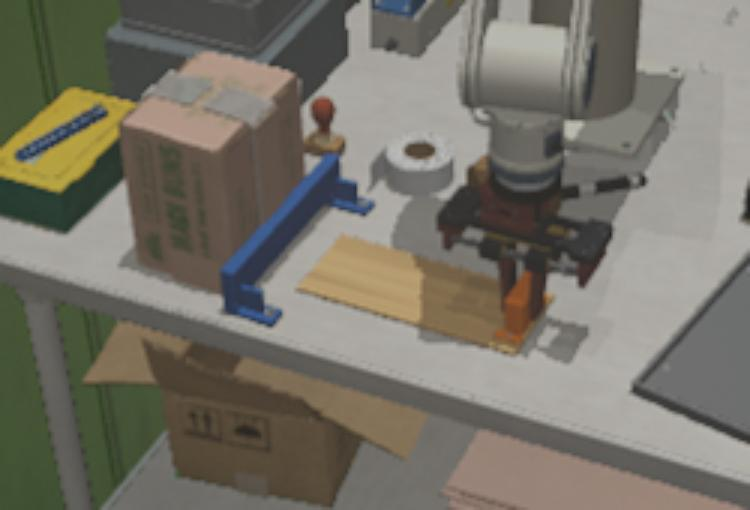

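View pics/c_top.png

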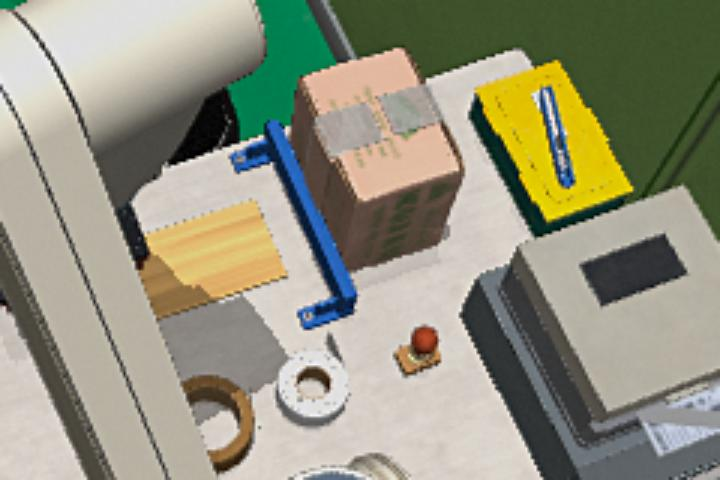

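The carton has settled level on the table, 5.7 mm lower and shifted by only a few mm, and the board is well past the bar. Next I'll lift the board.

Request:
arm_command:
  travel:
    - [-0.05, 0, 0]
    - [-0.15, 0, 0]
    - [-0.3, 0, 0]
    - [-0.5, 0, 0]
    - [-0.8, 0, 0]
    - [-1.2, 0, 0]
    - [-1.6, 0, 0]
    - [-2.0, 0, 0]
    - [-2.3, 0, 0]
    - [-2.5, 0, 0]
  rot:
    - [0, 0, 0]
    - [0, 0, 0]
    - [0, 0, 0]
    - [0, 0, 0]
    - [0, 0, 0]
    - [0, 0, 0]
    - [0, 0, 0]
    - [0, 0, 0]
    - [0, 0, 0]
    - [0, 0, 0]
  grip: [15, 15, 15, 15, 15, 15, 15, 15, 15, 15]
  grip_force: 58

```text
clock: 11.63
ee_pos: [0.4544, 0.1, 0.1365]
ee_rot: [0.009, 0.706, -0.006, 0.708]
wrist_force: [-0.7, -0.3, -2.0]
finger_gap: 0.267
```

```bash
python3 to.py .46 .29 .134 40;python3 carton.py
```

```text
clock 11.6333 pos [0.454 0.1   0.137] yaw 88.79181905781168 tiltx [0.003 0.005] F [-0.656 -0.333 -1.961] j [ 0.188  0.349  2.049  0.006  0.74  -1.366] gap 0.26657407358421464
travel [0.087 4.752 0.04 ] rot [ 9.758  0.007 -0.067]
top 1934 [ 0.4456 -0.2765  0.2064] [ 0.0157 -0.0115  0.2064] ((450.6735534667969, -280.3558654785156), (144.0375213623047, 178.42897033691406), 86.52462768554688)
top 1397 [ 0.4343 -0.2857  0.2009] [0.0158 0.0027 0.2009] ((450.7558288574219, -276.35919189453125), (175.5270538330078, 142.31065368652344), 0.5003597140312195)
scene 1338 [ 0.4656 -0.2725  0.2046] [-0.0152 -0.0226  0.2046] ((454.30242919921875, -277.968994140625), (149.7280731201172, 181.68023681640625), 88.9870376586914)
scene 1237 [ 0.4634 -0.2699  0.1995] [-0.0072 -0.0135  0.1995] ((455.0035095214844, -272.959716796875), (142.80838012695312, 180.21151733398438), 88.16156768798828)
```

View pics/c_scene.png

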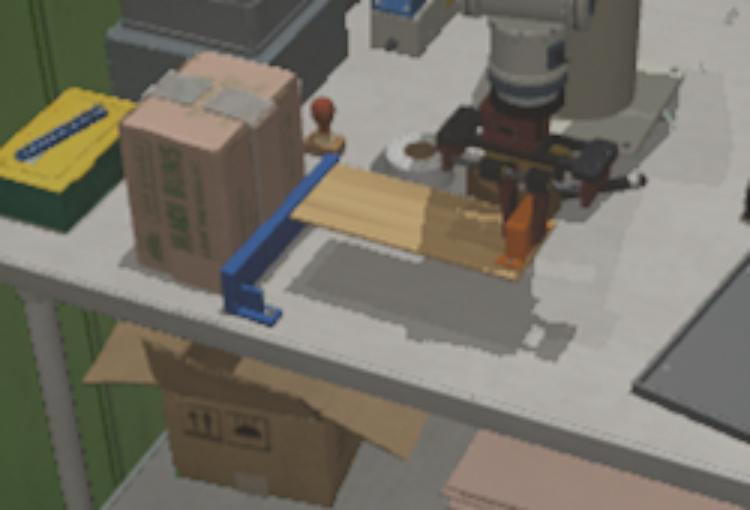

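The board is held level. I'll move it to the tray and turn it on the way.

Request:
arm_command:
  travel:
    - [0, 0.2, 0]
    - [0, 0.6, 0]
    - [0, 1.2, 0]
    - [0, 1.8, 0]
    - [0, 2.4, 0]
    - [0, 3.0, 0]
    - [0, 3.6, 0]
    - [0, 4.2, 0]
    - [0, 4.6, 0]
    - [0, 4.75, 0]
  rot:
    - [0, 0, 0]
    - [0.5, 0, 0]
    - [1.5, 0, 0]
    - [2.5, 0, 0]
    - [3.7, 0, 0]
    - [5, 0, 0]
    - [6.3, 0, 0]
    - [7.6, 0, 0]
    - [8.8, 0, 0]
    - [9.8, 0, 0]
  grip: [15, 15, 15, 15, 15, 15, 15, 15, 15, 15]

```text
clock: 12.57
ee_pos: [0.4583, 0.2926, 0.1362]
ee_rot: [0.303, 0.639, -0.299, 0.64]
wrist_force: [-0.1, -0.5, -2.3]
finger_gap: 0.265
```

```bash
python3 to.py .495 .323 .134 -10.6
```

```text
clock 12.5667 pos [0.458 0.293 0.136] yaw 39.589849689516626 tiltx [0.003 0.005] F [-0.137 -0.462 -2.288] j [ 0.545  0.445  1.882  0.004  0.81  -0.148] gap 0.26482286724299114
travel [ 0.063  1.19  -0.   ] rot [10.038 -0.049 -0.055]
```

Request:
arm_command:
  travel:
    - [0, 0.1, 0]
    - [0, 0.3, 0]
    - [0, 0.5, 0]
    - [0, 0.7, 0]
    - [0, 0.9, 0]
    - [0, 1.1, 0]
    - [0, 1.19, 0]
    - [0, 1.19, 0]
    - [0, 1.19, 0]
    - [0, 1.19, 0]
  rot:
    - [0.8, 0, 0]
    - [2, 0, 0]
    - [3.3, 0, 0]
    - [4.6, 0, 0]
    - [5.9, 0, 0]
    - [7.2, 0, 0]
    - [8.5, 0, 0]
    - [9.4, 0, 0]
    - [10, 0, 0]
    - [10, 0, 0]
  grip: [15, 15, 15, 15, 15, 15, 15, 15, 15, 15]

```text
clock: 13.4
ee_pos: [0.4943, 0.3232, 0.1352]
ee_rot: [0.545, 0.453, -0.542, 0.451]
wrist_force: [0.2, -0.4, -1.4]
finger_gap: 0.269
```

```bash
python3 to.py .495 .323 .134 -10.6; python3 look.py w4; python3 - <<'E'
from h import *
np.set_printoptions(precision=4,suppress=True)
im,d=cams.get_image("scene");c=cams.calibration("scene");P=cloud("scene",d,c);np.savez("scene4.npz",im=im,P=P)
cv2.imwrite("pics/s4.png",cv2.resize(im[180:330,340:540],None,fx=3.5,fy=3.5))
m=(P[...,2]>.08)&(P[...,2]<.118)&(P[...,0]>.2)&(P[...,0]<.6)&(P[...,1]>.2)&(P[...,1]<.47)
q=P[m];print(len(q),cv2.minAreaRect(q[:,:2].astype(np.float32)*1000),np.percentile(q[:,2],[5,50,95]))
A=np.c_[q[:,:2]-q[:,:2].mean(0),np.ones(len(q))];print(np.linalg.lstsq(A,q[:,2],rcond=None)[0])
E
```

```text
clock 13.4 pos [0.494 0.323 0.135] yaw -10.50425656964417 tiltx [0.002 0.004] F [ 0.235 -0.441 -1.387] j [0.558 0.504 1.776 0.003 0.858 0.739] gap 0.2687974645825149
travel [0.031 0.018 0.002] rot [ 0.019 -0.05  -0.012]
13.4 [0.4943 0.3232 0.1352] [ 0.5451  0.4528 -0.5422  0.4514] [0.5577 0.5039 1.7763 0.0033 0.8577 0.7388] [ 0.2348 -0.4413 -1.387 ] 0.2687974645825149
1259 ((380.593017578125, 347.2384033203125), (111.74713134765625, 279.6191101074219), 79.4043197631836) [0.1017 0.1066 0.1119]
[0.0079 0.0059 0.1067]
```

View pics/w4.png

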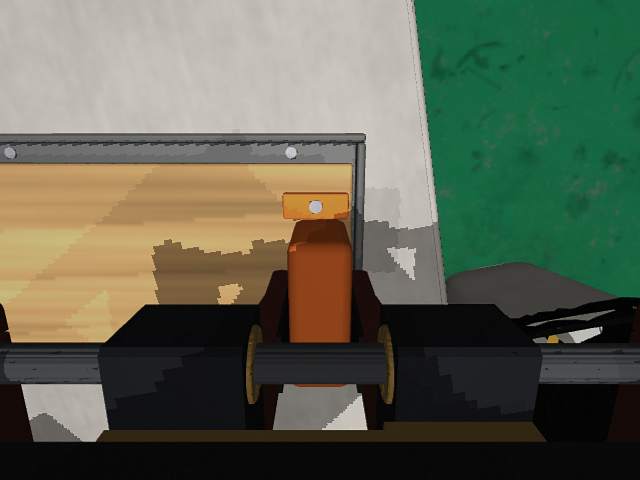

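View pics/s4.png

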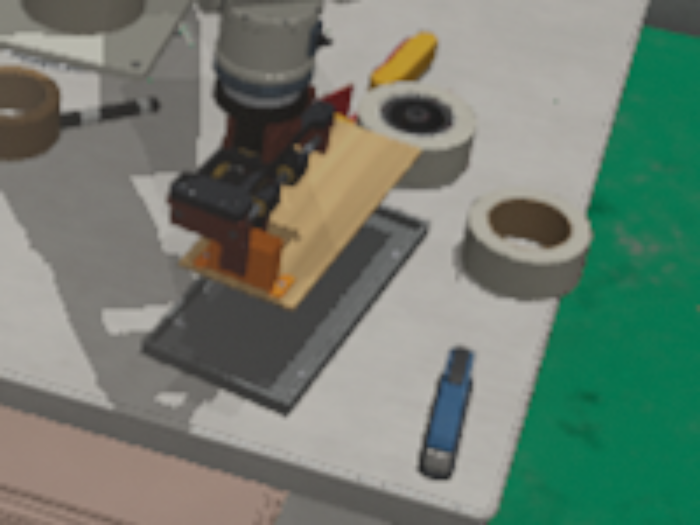

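The wrist view shows the tray's corner at (365,134) and the board's corner at (353,164). I'll compare both in metres.

```bash
python3 - <<'E'
from h import *
np.set_printoptions(precision=4,suppress=True)
D=np.load("w4.npz");im,P=D["im"],D["P"];c={k:D[k] for k in("intrinsics","position","rotation")}
z=np.median(P[200:230,50:130,2]);print("plate z",z, "end z",np.median(P[170:190,300:345,2]),"left z",np.median(P[170:230,0:20,2]))
ay=np.radians(-10.6);y=np.array([np.cos(ay),np.sin(ay)]);x=np.array([y[1],-y[0]])*1
# tray frame: y along -10.6deg, x = y rotated -90
x=np.array([np.sin(ay),-np.cos(ay)])
def tf(p):d=p[:2]-np.array([.377,.345]);return d@x,d@y
for p in [(365,134),(0,134.5),(362,250)]:print("tray",p,tf(ray(p,.016,c)))
for p in [(353.5,163.5),(0,163.5),(353,220)]:print("board",p,tf(ray(p,z,c)))
s=telemetry.sense();print("tcp",tf(s["ee_pos"]))
# rim points from depth
m=(P[...,2]>.010)&(P[...,2]<.02);m[300:]=0;m[:,380:]=0
q=P[m];a=(q[:,:2]-[.377,.345]);print(len(q),"rim x min",np.percentile(a@x,[.5,2,98]),"y max",np.percentile(a@y,[98,99.5]))
cv2.imwrite("pics/w4c.png",cv2.resize(im[110:290,230:400],None,fx=3,fy=3))
E
```

```text
plate z 0.10746892260605133 end z 0.10786098745682347 left z 0.10744122471356528
tray (365, 134) (np.float64(-0.07222171844214312), np.float64(0.15030016798682075))
tray (0, 134.5) (np.float64(-0.07134791159569624), np.float64(-0.09628081135571367))
tray (362, 250) (np.float64(0.009356128069053223), np.float64(0.1506707236140886))
board (353.5, 163.5) (np.float64(-0.057779973360506574), np.float64(0.13489026042733976))
board (0, 163.5) (np.float64(-0.05744002270719788), np.float64(-0.025253160229798316))
board (353, 220) (np.float64(-0.03165116652535328), np.float64(0.1352809555532579))
tcp (np.float64(-4.862658881361545e-05), np.float64(0.11944314567733723))
4526 rim x min [-0.0729 -0.0728  0.016 ] y max [0.1504 0.1509]
```

View pics/w4c.png

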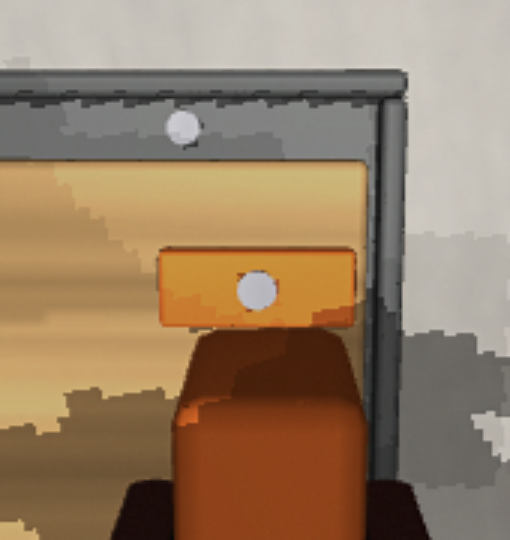

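```bash
python3 to.py .4923 .3206 .039 -10.5
```

```text
clock 13.5 pos [0.494 0.323 0.136] yaw -10.293187514667126 tiltx [0.002 0.004] F [ 0.058 -1.128 -2.151] j [0.557 0.503 1.776 0.003 0.858 0.735] gap 0.26893269232998535
travel [ 2.415 -0.044  0.082] rot [ 0.041 -0.053 -0.016]
```

Request:
arm_command:
  travel:
    - [0.1, -0.04, 0.08]
    - [0.3, -0.04, 0.08]
    - [0.6, -0.04, 0.08]
    - [0.9, -0.04, 0.08]
    - [1.2, -0.04, 0.08]
    - [1.5, -0.04, 0.08]
    - [1.75, -0.04, 0.08]
    - [1.9, -0.04, 0.08]
    - [1.95, -0.04, 0.08]
    - [1.95, -0.04, 0.08]
  rot:
    - [0.05, 0, 0]
    - [0.05, 0, 0]
    - [0.05, 0, 0]
    - [0.05, 0, 0]
    - [0.05, 0, 0]
    - [0.05, 0, 0]
    - [0.05, 0, 0]
    - [0.05, 0, 0]
    - [0.05, 0, 0]
    - [0.05, 0, 0]
  grip: [15, 15, 15, 15, 15, 15, 15, 15, 15, 15]

```text
clock: 14.33
ee_pos: [0.4922, 0.3204, 0.0568]
ee_rot: [0.545, 0.453, -0.543, 0.451]
wrist_force: [0.7, -0.1, -1.6]
finger_gap: 0.269
```

```bash
python3 to.py .4923 .3206 .039 -10.5; python3 look.py w5; python3 - <<'E'
from h import *
im,d=cams.get_image("scene")
cv2.imwrite("pics/s5.png",cv2.resize(im[180:330,340:540],None,fx=3.5,fy=3.5))
E
```

```text
clock 14.3333 pos [0.492 0.32  0.057] yaw -10.542123505282532 tiltx [0.001 0.004] F [ 0.711 -0.116 -1.561] j [0.556 0.622 1.808 0.004 0.709 0.737] gap 0.2691476295505234
travel [ 0.446  0.001 -0.004] rot [-0.008 -0.045 -0.007]
14.3333 [0.4922 0.3204 0.0568] [ 0.545   0.4527 -0.5426  0.4512] [0.5555 0.6217 1.8075 0.0038 0.7092 0.7366] [ 0.7112 -0.1165 -1.5613] 0.2691476295505234
```

View pics/w5.png

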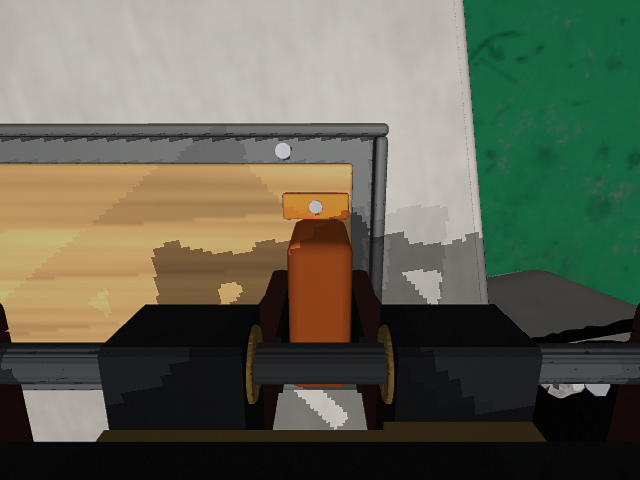

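View pics/s5.png

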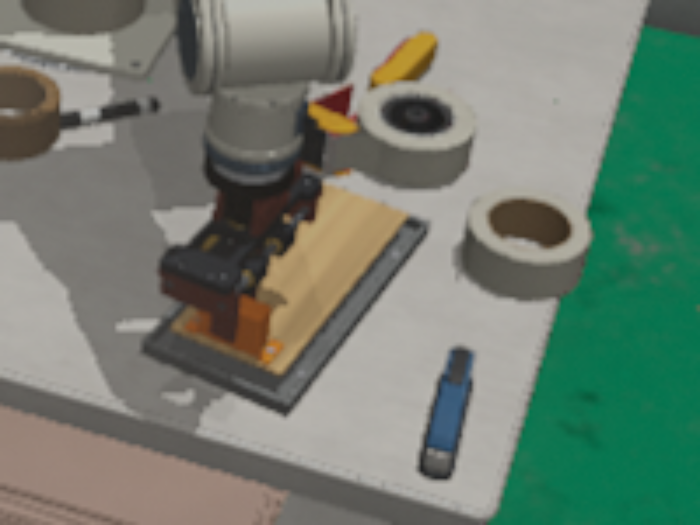

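Request:
arm_command:
  travel:
    - [0.1, 0, 0]
    - [0.2, 0, 0]
    - [0.3, 0, 0]
    - [0.38, 0, 0]
    - [0.42, 0, 0]
    - [0.45, 0, 0]
    - [0.47, 0, 0]
    - [0.47, 0, 0]
    - [0.47, 0, 0]
  rot:
    - [0, 0, 0]
    - [0, 0, 0]
    - [0, 0, 0]
    - [0, 0, 0]
    - [0, 0, 0]
    - [0, 0, 0]
    - [0, 0, 0]
    - [0, 0, 0]
    - [0, 0, 0]
  grip: [15, 15, 15, 15, 15, 15, 15, 15, 15]

```text
clock: 15.18
ee_pos: [0.4927, 0.3208, 0.0391]
ee_rot: [0.546, 0.453, -0.542, 0.451]
wrist_force: [-0.9, 0.4, -0.6]
finger_gap: 0.27
```

```bash
python3 to.py .4923 .3206 .039 -10.5; python3 look.py w6; python3 - <<'E'
from h import *
np.set_printoptions(precision=4,suppress=True)
D=np.load("w6.npz");P=D["P"]
print(np.median(P[200:230,50:130,2]),np.median(P[170:190,300:345,2]),np.median(P[170:230,0:20,2]))
E
```

```text
clock 15.1833 pos [0.493 0.321 0.039] yaw -10.539635901230234 tiltx [0.003 0.005] F [-0.877  0.367 -0.606] j [0.556 0.651 1.809 0.004 0.677 0.736] gap 0.2696853068302904
travel [ 0.003 -0.01   0.007] rot [-0.008 -0.057 -0.02 ]
15.1833 [0.4927 0.3208 0.0391] [ 0.5455  0.4526 -0.5421  0.4513] [0.5556 0.6512 1.8092 0.004  0.6765 0.7364] [-0.8774  0.3674 -0.6059] 0.2696853068302904
0.011317146612192741 0.01171084628598365 0.011268331824484265
```

View pics/w6.png

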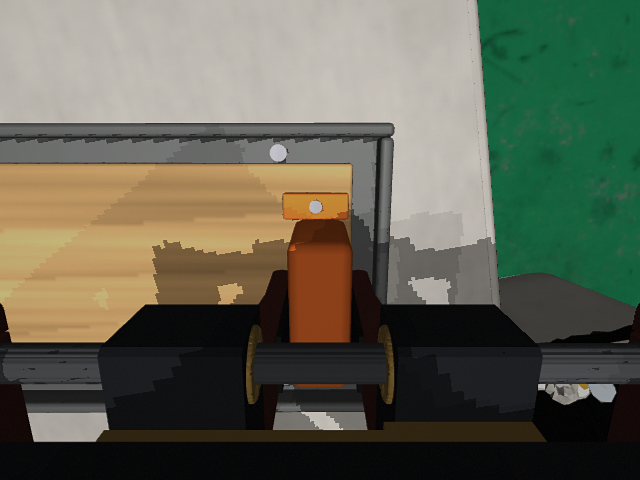

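The board is inside the rim on all visible sides, with its plate top about 1 mm above its final height. I'll press down slightly and release.

Request:
arm_command:
  travel:
    - [0.02, 0, 0]
    - [0.03, 0, 0]
    - [0.03, 0, 0]
    - [0.03, 0, 0]
    - [0.03, 0, 0]
    - [0.03, 0, 0]
    - [0.03, 0, 0]
    - [0.03, 0, 0]
    - [0.03, 0, 0]
    - [0.03, 0, 0]
  rot:
    - [0, 0, 0]
    - [0, 0, 0]
    - [0, 0, 0]
    - [0, 0, 0]
    - [0, 0, 0]
    - [0, 0, 0]
    - [0, 0, 0]
    - [0, 0, 0]
    - [0, 0, 0]
    - [0, 0, 0]
  grip: [15, 15, 20, 26, 30, 36, 44, 50, 50, 50]
  grip_force: 20

```text
clock: 16.07
ee_pos: [0.4928, 0.3208, 0.0379]
ee_rot: [0.546, 0.453, -0.542, 0.451]
wrist_force: [-0.1, 0.5, 0.2]
finger_gap: 0.572
```

Request:
arm_command:
  travel:
    - [0, 0, 0]
    - [-0.3, 0, 0]
    - [-0.8, 0, 0]
    - [-1.6, 0, 0]
    - [-2.4, 0, 0]
    - [-3.2, 0, 0]
    - [-4, 0, 0]
    - [-4.8, 0, 0]
    - [-5, 0, 0]
    - [-5, 0, 0]
  rot:
    - [0, 0, 0]
    - [0, 0, 0]
    - [0, 0, 0]
    - [0, 0, 0]
    - [0, 0, 0]
    - [0, 0, 0]
    - [0, 0, 0]
    - [0, 0, 0]
    - [0, 0, 0]
    - [0, 0, 0]
  grip: [55, 60, 60, 60, 60, 60, 60, 60, 60, 60]

```text
clock: 16.9
ee_pos: [0.4936, 0.3207, 0.2417]
ee_rot: [0.548, 0.452, -0.54, 0.452]
wrist_force: [-1.0, -0.3, -0.4]
finger_gap: 0.686
```

```bash
python3 look.py w7; python3 carton.py; python3 - <<'E'
from h import *
np.set_printoptions(precision=4,suppress=True)
im,d=cams.get_image("scene");c=cams.calibration("scene");P=cloud("scene",d,c)
cv2.imwrite("pics/s7.png",cv2.resize(im[180:330,340:540],None,fx=3.5,fy=3.5))
D=np.load("w7.npz");W=D["P"];hsv=cv2.cvtColor(D["im"],cv2.COLOR_BGR2HSV)
for Q,I in((W,D["im"]),(P,im)):
    h=cv2.cvtColor(I,cv2.COLOR_BGR2HSV)
    m=(Q[...,2]>-.002)&(Q[...,2]<.014)&(Q[...,0]>.2)&(Q[...,0]<.56)&(Q[...,1]>.25)&(Q[...,1]<.45)&(h[...,0]>8)&(h[...,0]<28)&(h[...,1]>70)
    q=Q[m];A=np.c_[q[:,:2]-q[:,:2].mean(0),np.ones(len(q))]
    print(len(q),cv2.minAreaRect(q[:,:2].astype(np.float32)*1000),np.linalg.lstsq(A,q[:,2],rcond=None)[0])
E
```

```text
16.9 [0.4936 0.3207 0.2417] [ 0.5479  0.4523 -0.5397  0.4516] [0.5547 0.3596 1.7156 0.0029 1.0552 0.7373] [-1.0391 -0.2967 -0.4321] 0.685852016199995
top 1934 [ 0.4456 -0.2765  0.2064] [ 0.0157 -0.0115  0.2064] ((450.6735534667969, -280.3558654785156), (144.0375213623047, 178.42897033691406), 86.52462768554688)
top 1853 [ 0.4476 -0.2733  0.201 ] [ 0.008  -0.0088  0.201 ] ((451.4374694824219, -274.91558837890625), (144.66897583007812, 174.8702392578125), 88.7519302368164)
scene 1338 [ 0.4656 -0.2725  0.2046] [-0.0152 -0.0226  0.2046] ((454.30242919921875, -277.968994140625), (149.7280731201172, 181.68023681640625), 88.9870376586914)
scene 1233 [ 0.4635 -0.2703  0.1996] [-0.0038 -0.0121  0.1996] ((454.9533996582031, -274.66748046875), (182.08154296875, 147.20957946777344), 0.6323179006576538)
26906 ((360.89324951171875, 347.36322021484375), (110.70059204101562, 300.3582763671875), 79.45286560058594) [0.0009 0.0005 0.0102]
1489 ((377.7041015625, 344.85528564453125), (112.75572967529297, 288.8013916015625), 79.72606658935547) [0.002  0.0027 0.0088]
```

View pics/w7.png

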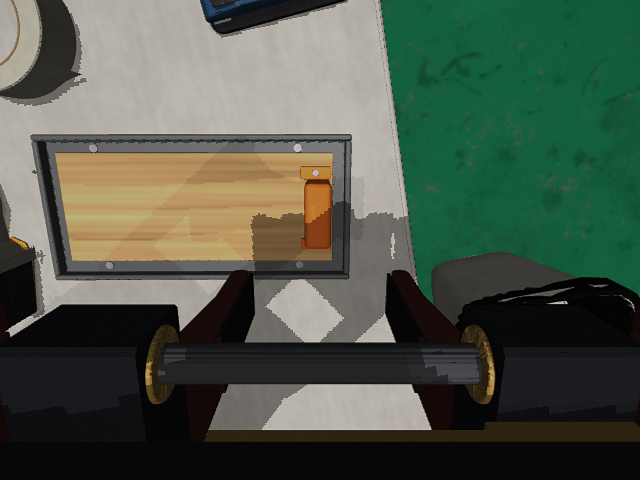

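View pics/s7.png

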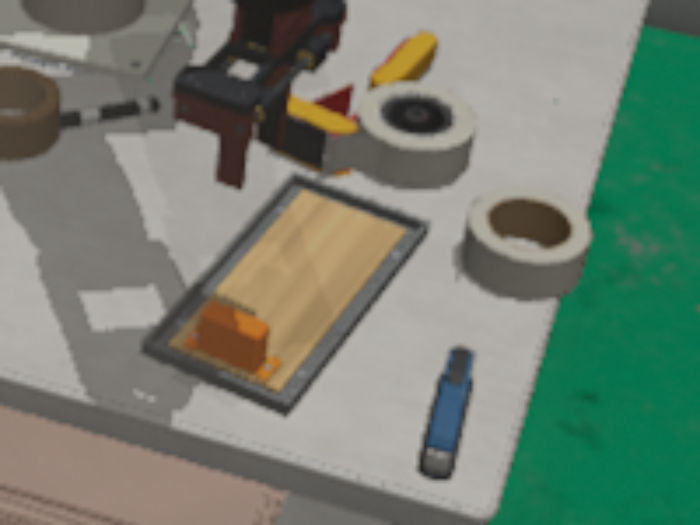

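View pics/c_scene.png

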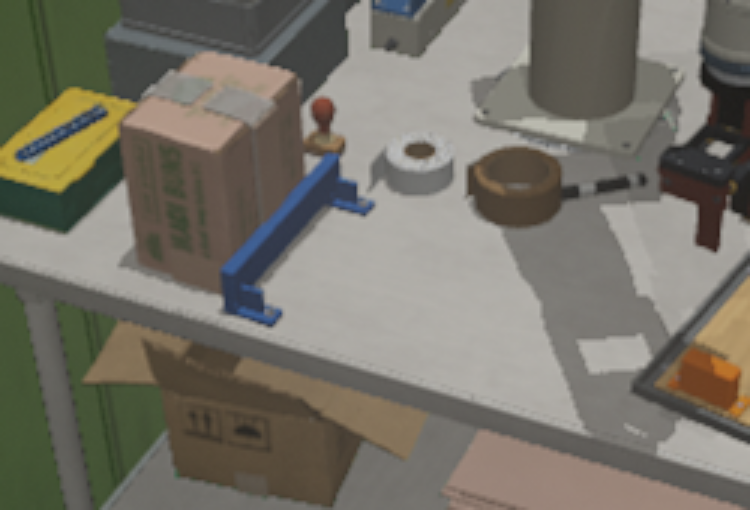

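The board lies flat on the tray floor (plate top at 10.2 mm), with a gap to the rim on all sides. The carton stands level on the table, the bystanders are where they were, and the gripper is clear. Handing in.

```bash
python3 -c "
from station import robot
print(robot.hand_in())"
```

```text
the job is handed in; nothing more can be done
None
```

I drew the board out flat under the stop by its orange grip, laid it in the grey tray, let go and handed the job in at about 17 s. The hand-in gives no verdict, so what follows is from my last checks.

**Board:** it lies flat on the tray floor. The plate's top measured 10.2 mm above the table (expected 10 mm), its tilt about 0.001 rad, and there is a visible gap to the rim on every side. One colour fit in the wrist image put its centre about 16 mm off with a length of 300 mm. I took that as a stray match on a neighbouring thing, because the scene camera's fit was within 1 mm of the tray's centre.

**Carton:** it stands on the table behind the stop, its top about 5–6 mm lower than before, as expected without the board. The two cameras put its shift at about 3–6 mm and its tilt at about 0.01 rad, which is within their noise.

**During the pull:** the force rose to about 19 N early in the draw. I paused, corrected a slight tool tilt, and it then stayed near 4 N. The carton leaned about 0.04 rad for a moment while it came off the board's edge.

**Bystanders and gripper:** in the last pictures the stapler and cutter looked unmoved, though I did not re-measure them. The raised gripper was touching nothing.

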